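# Press the red-knobbed lid home in the rack

### The arm

A 6-joint arm with a two-finger parallel gripper is mounted at the origin on the work surface. World frame = base frame: x ahead of the robot, y to its left, z up, the work surface at z = 0. Lengths are in m, angles in rad, forces in N, time in s.
With the tool pointing down it reaches from about 0.375 to 0.9 m from the base axis. Payload 3.1 kg.
Tool frame: the origin (TCP) lies at the centre of the arm's flange, where the gripper is bolted on; the fingertips stand 173 mm ahead of it and the grasp point (between the pads) lies 155 mm ahead of it; z points along the fingers, y is the line along which they close (so a half turn about z gives the same grasp; the last joint's range is limited). The gripper opens to 85 mm and grips with 20 to 120 N. Pads are 22 mm wide; open, the fingers measure 114 mm over their backs; the gripper's body (76 mm by 85 mm) begins 54 mm behind the grasp point. The pads swing forward as they close: fully open they stand 13 mm farther back than shut.
Start: joints at [1.022, 0.527, 1.433, -0, 1.181, -0.178], TCP at [0.226, 0.583, 0.405] pointing down, gripper open.
Joint ranges: [-3.08, 3.08], [-0.75, 2.2], [0.22, 2.44], [-1.43, 4.57], [0, 2.65], [-2.85, 2.85]. Speed limits (rad/s): [2.79, 2.79, 3.14, 3.14, 3.14, 3.14].

### API

Orientations are given as a unit quaternion [x, y, z, w].
In Python, from station import * gives the robot as it stands.
- The arm moves only by the shell command python3 -m jog 'ROWS' [OPENING] [FORCE]. ROWS is a JSON object of lists of equal length, an entry for each row: "linear": the shift along the world's x, y, z in mm, a list of three; "turn": the turn about the world's z in units of 5 degrees (1.0 is 5 degrees). A call has 1 to 12 rows; each row shifts and turns the commanded pose from where the row before left it; what a row does not reach is not made up. A row lasts 1/8 s, in which the tool goes at most 62.5 mm and 10.7 degrees, less where a joint would pass 70% of its speed; a pose out of reach is approached as far as the arm can. A call is refused whole if a number of a shift passes 62.5 or a number of a turn 1, either way. A call with a gripper value outside its range is refused whole. OPENING is the opening, from 0 (shut) to 1 (fully open), set as the call begins (- or left out, the last holds). The fingers move at their own pace and stop on an object; FORCE is the grip in N (left out, the last holds). Time passes only in rows, so rows that do not move let the fingers close. It gives the time, the measured TCP pose, the force, the opening and the grip force at its end, in the units of the state.
- sense(): the state, without advancing time (a new reading comes with each control period).
- snapshot(name): name is "side" or "top" or "wrist"; returns the picture (384x512x3 uint8, red, green, blue); there is no depth.
- get_calibration(name): a dict with "fx", "fy", "cx", "cy" (pixels), "world_to_cam" (4x4, takes a point from world to camera coordinates). Camera axes: x right, y down, z forward; pixel columns grow to the right and rows downward; lengths in m; the calibration is good to about 2 mm. The wrist camera is an equidistant fisheye: a pixel r from the principal point sees the ray r / f radians off the axis. A picture is of the moment at which its call begins: read the wrist's pose just before it. get_calibration takes no time and is no camera call; for the wrist camera it gives the pose at the moment of the call.
- sign_off(): hands the job in; it is judged then, once.
The state is a dict: "t": time; "q": joint angles; "qd": joint speeds; "tau": joint torques, N m; "tcp_pos": TCP position; "tool_rot": TCP orientation; "force": force on the tool from outside, world axes, zero at the start; "ft_torque": the same for the moment, N m; "finger_gap": opening from 0.0 (shut) to 1.0 (fully open); "gripper_force": force on a finger pad.
Only numpy, scipy, OpenCV 4.12 (cv2) and the standard library are available. Lean on these libraries where they do the work, as an engineer would, in place of code of your own. Each camera call takes 0.05 s, during which the arm holds its last target. There are 200 camera calls.

### The job

All three pan lids stand a little proud of their slots in the rack, and only the one with the red knob is finished with: with your fingertips on the top of its rim, press it gently down until it is fully home, then withdraw. Do not take hold of it or pull it up. Do not touch the other two lids or the yellow clip, and leave everything loose on the bench where it stands.

Things in the scene. Friction and masses are not known exactly. Their poses are not given: they have to be found in the camera images.
- lid_red_top (a point): Aluminium pan lid standing on edge in a rack slot, 150 mm across, rolled rim 6 mm thick, its plane along the rack's x and z, red plastic knob (32 mm across) at its centre sticking out to 37 mm on the rack's +y side. This point is the topmost point of its rim, on the middle of the rim's thickness. Fully home it is 162 mm above the bench. The felt lining of the slot lets it slide down under about 4 to 8 N and it stops hard when home.
- lid_red (a joint): How far the red-knobbed lid stands above its fully home place, m: 0 is home on the slot floor, larger is higher (starts between 18 and 25 mm). It slides straight up and down and stays where it is left.
- lid_black_top (a point): Aluminium pan lid standing on edge in a rack slot, 150 mm across, rolled rim 6 mm thick, its plane along the rack's x and z, black plastic knob (32 mm across) at its centre sticking out to 37 mm on the rack's +y side. This point is the topmost point of its rim, on the middle of the rim's thickness. Fully home it is 162 mm above the bench.
- lid_black (a joint): How far the black-knobbed lid stands above its fully home place, m: 0 is home on the slot floor, larger is higher (starts between 10 and 24 mm). It slides straight up and down and stays where it is left.
- lid_white_top (a point): Aluminium pan lid standing on edge in a rack slot, 150 mm across, rolled rim 6 mm thick, its plane along the rack's x and z, white plastic knob (32 mm across) at its centre sticking out to 37 mm on the rack's +y side. This point is the topmost point of its rim, on the middle of the rim's thickness. Fully home it is 162 mm above the bench.
- lid_white (a joint): How far the white-knobbed lid stands above its fully home place, m: 0 is home on the slot floor, larger is higher (starts between 10 and 24 mm). It slides straight up and down and stays where it is left.
- rack: Fixed wooden rack, 170 mm along its x, 280 mm along its y, blocks 50 mm high, with three felt-lined slots at y = -75, 0 and +75 mm that hold the three lids in any order. A round rail runs along y at x = +90 mm, 90 mm high, on posts 100 mm high. Origin: centre of its underside on the bench; z up.
- clip: Yellow spring clip, 22 mm wide, 20 mm thick, gripping the rack's rail, its jaws pointing down and its arms rising to 40 mm above the rail. Fixed. Origin: on the rail's axis.
- basin: White enamel basin with a blue rim, 290 mm across, 84 mm high, loose. Origin: centre of its underside.
- tumbler: Glass tumbler, 72 mm across, 110 mm high, loose. Origin: centre of its underside.
- scoop: Orange plastic measuring scoop, bowl 52 mm across and 35 mm high, flat handle reaching 115 mm to its -x side, loose. Origin: centre of the bowl's underside.
- jebena: Terracotta coffee pot (jebena), round belly 136 mm across, narrow neck with cork, 215 mm high, spout to its +x, handle to its -x, loose. Origin: centre of its underside.
- spatula: Steel spatula with a wooden handle, lying flat beyond the rack, 280 mm long, loose, under 40 mm high. Origin: on its underside; it lies along its x.

How it is judged:
On the way:
1. the fingertips press on the red-knobbed lid (contact force between the fingers and lid_red above 0.5 N), for 0.05 s.
At the end, for the whole second after the job is handed in: The red-knobbed lid is within 4 mm of fully home; the black- and white-knobbed lids still stand proud, within 4 mm of where they were; basin, tumbler, scoop, jebena and spatula are within 12 mm of where they were (value of joint lid_red below 0.004 m and value of joint each of lid_black, lid_white above 0.005 m and distance of each of lid_black_top, lid_white_top from where it was at the start of the episode below 0.004 m and distance of each of basin, tumbler, scoop, jebena, spatula from where it was at the start of the episode below 0.012 m); the robot touches nothing.
It fails at once if the red-knobbed lid is pulled up instead of pressed (value of joint lid_red above 0.031 m).
It fails at once if the red-knobbed lid is pressed harder than 35 N (contact force between the fingers and lid_red above 35 N).
It fails at once if the fingers take hold of the red-knobbed lid from beside or astride it instead of pressing on the top of its rim (contact force between the fingers and lid_red above 1 N and z of the grasp point in the frame of lid_red_top below -0.006 m).
It fails at once if another lid is touched or moved, or the spring clip is touched (contact force between any of the fingers, the arm and lid_black above 1 N or distance of any of lid_black_top, lid_white_top from where it was at the start of the episode above 0.004 m or contact force between any of the fingers, the arm and lid_white above 1 N or contact force between any of the fingers, the arm and clip above 1 N).
It fails at once if the basin, tumbler, scoop, jebena or spatula is shifted or knocked over (distance of any of basin, tumbler, scoop, jebena, spatula from where it was at the start of the episode above 0.012 m or angle between any of basin, tumbler, jebena's own z axis and vertical above 0.2 rad).
It also fails if it takes over 29 s, if anything falls off the work surface, if the arm or the gripper's body presses on something with over 40 N, if the wrist force passes 120 N, or if a joint passes its speed limit or range.

## Working session

There is one attempt and no reset: what is moved stays moved. The work goes in short steps, Python scripts to look and compute and a shell command to move; the robot and the scene stay as the last step left them, time stands still between calls to the robot, and variables do not carry over. Pictures are saved under pics/ and viewed, at most 10 in all, crops included, and the job is handed in when it is done.

```bash
mkdir -p pics; python3 - <<'E'
from station import *
import cv2,json,numpy as np
s=sense();print(s['t'],s['tcp_pos'],s['tool_rot'],s['finger_gap'])
for n in('side','top','wrist'):
    c=get_calibration(n);im=snapshot(n);cv2.imwrite(f'pics/{n}0.png',im[...,::-1])
    print(n,c['fx'],c['fy'],c['cx'],c['cy'],np.round(c['world_to_cam'],3).tolist())
a=cv2.imread('pics/side0.png');b=cv2.imread('pics/top0.png')
cv2.imwrite('pics/st0.png',cv2.resize(np.hstack([a,b]),(800,300)))
E
```

```text
0.0 [0.22567399 0.58245018 0.40373429] [ 1.83841692e-01  9.82955264e-01 -1.01834724e-03 -3.80913734e-04] 1.0018758485578716
side 349.6866165791409 349.6866165791409 258.84049776778977 190.62184695326496 [[0.378, 0.926, -0.012, -0.249], [0.57, -0.243, -0.785, -0.22], [-0.729, 0.29, -0.62, 1.483], [0.0, 0.0, 0.0, 1.0]]
top 434.4000653983755 434.4000653983755 256.8867539324672 193.85078107793512 [[0.013, -1.0, 0.016, 0.018], [-0.982, -0.016, -0.187, 0.557], [0.188, -0.013, -0.982, 1.597], [0.0, 0.0, 0.0, 1.0]]
wrist 297.3186396354542 297.3186396354542 250.46543441430208 187.22670385307492 [[0.362, 0.932, -0.001, -0.625], [0.881, -0.341, 0.326, -0.044], [0.304, -0.119, -0.945, 0.382], [0.0, 0.0, 0.0, 1.0]]
```

View pics/side0.png

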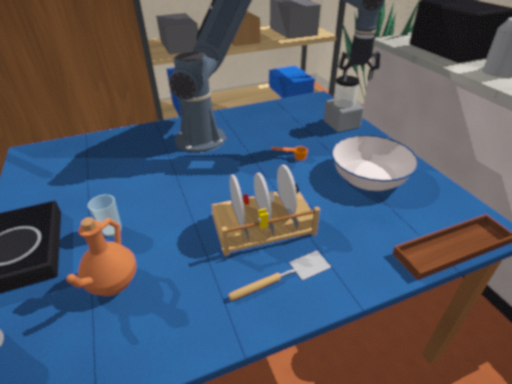

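View pics/top0.png

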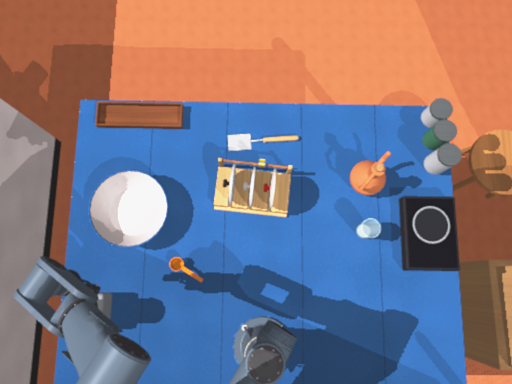

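The side view shows the rack at about (265,215). In the top view the lids are at columns ~230, 251 and 273, with the red knob at (267,188) on the rightmost (-y) lid and the black knob at (226,183). I'll enlarge the rack in both views.

```bash
python3 - <<'E'
import cv2,numpy as np
a=cv2.imread('pics/side0.png')[155:255,200:330];b=cv2.imread('pics/top0.png')[150:225,205:302]
a=cv2.resize(a,(780,600),interpolation=cv2.INTER_CUBIC);b=cv2.resize(b,(776,600),interpolation=cv2.INTER_CUBIC)
cv2.imwrite('pics/ca.png',a);cv2.imwrite('pics/cb.png',b)
E
```

```text
(no output)
```

View pics/ca.png

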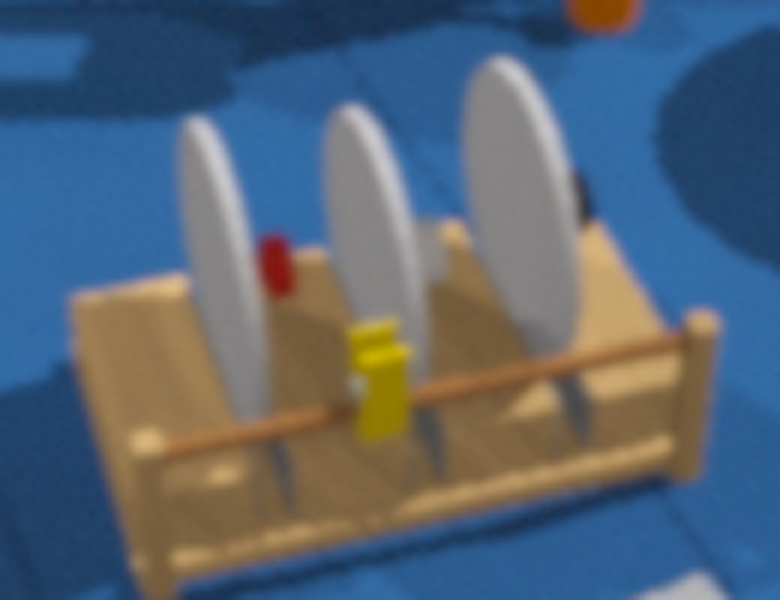

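View pics/cb.png

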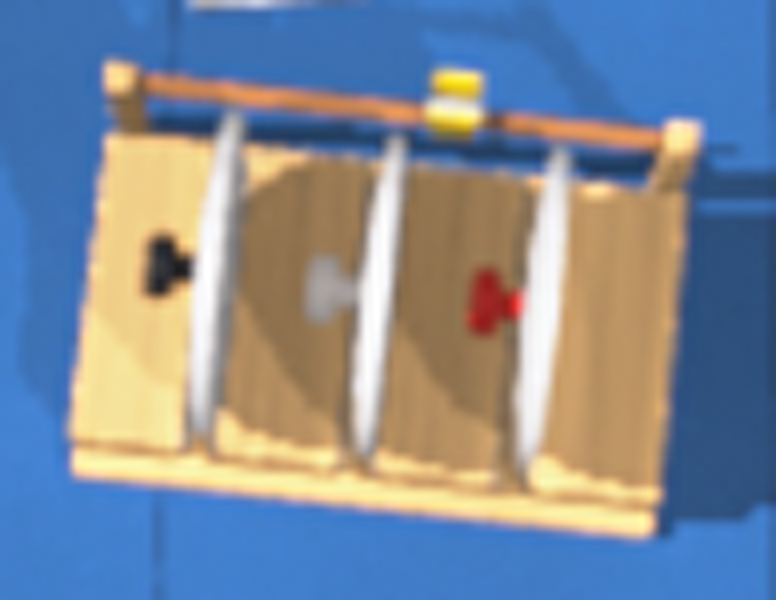

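The crops confirm the order from +y to -y: black, white, red. The clip is on the rail between white and red. Post tops are at crop (123,75) and (685,133), and the red knob is at (497,303). In the side view the red lid's apex is at crop (195,118). Next I compute the positions.

```bash
cat >m.py <<'E'
from station import *
import numpy as np
def ray(n,u,v):
    c=get_calibration(n);M=np.array(c['world_to_cam']);R=M[:3,:3]
    d=R.T@[(u-c['cx'])/c['fx'],(v-c['cy'])/c['fy'],1];return -R.T@M[:3,3],d/np.linalg.norm(d)
def plane(n,u,v,z):
    o,d=ray(n,u,v);return o+d*(z-o[2])/d[2]
def two(p,q):
    (a,d),(b,e)=p,q;s=np.linalg.lstsq(np.c_[d,-e],b-a,rcond=None)[0]
    return (a+s[0]*d+b+s[1]*e)/2,np.linalg.norm(a+s[0]*d-b-s[1]*e)
T=lambda x,y:(205+(x-3.5)/8,150+(y-3.5)/8)
S=lambda x,y:(200+(x-2.5)/6,155+(y-2.5)/6)
E
python3 - <<'E'
from m import *
np.set_printoptions(precision=4,suppress=True)
L=plane('top',*T(123,75),.1);R=plane('top',*T(685,133),.1);print('posts top',L,R,np.linalg.norm(L-R))
Ls=plane('side',*S(704,322),.1);Rs=plane('side',*S(148,442),.1);print('posts side',Ls,Rs,np.linalg.norm(Ls-Rs))
F=[plane('top',*T(*p),.05) for p in((75,447),(662,497),(690,187),(106,137))];print('block',F)
d=L-R;print('yaw deg',np.degrees(np.arctan2(-d[0],d[1])))
k,e=two(ray('top',*T(497,303)),ray('side',*S(277,265)));print('knob red',k,e)
k,e=two(ray('top',*T(160,266)),ray('side',*S(583,200)));print('knob black',k,e)
yaw=np.arctan2(-d[0],d[1]);X=np.array([np.cos(yaw),np.sin(yaw),0]);Y=np.array([-np.sin(yaw),np.cos(yaw),0])
O=(L+R)/2-.09*X;print('O',O, 'O side',(Ls+Rs)/2-.09*X,'O block',np.mean(F,0))
for n,y,p in(('red',-.075,(195,116)),('white',0,(347,103)),('black',.075,(497,56))):
    o,r=ray('side',*S(*p));Q=O+y*Y;t=(Q-o)@Y/(r@Y);h=o+t*r;print(n,h,'rack x',(h-O)@X,'slot pt',Q)
E
```

```text
posts top [0.6786 0.1669 0.1   ] [ 0.6551 -0.0961  0.1   ] 0.2639924039074158
posts side [0.6803 0.1673 0.1   ] [ 0.6554 -0.095   0.1   ] 0.2634906946514875
block [array([0.5103, 0.1881, 0.05  ]), array([ 0.4907, -0.0895,  0.05  ]), array([ 0.6414, -0.103 ,  0.05  ]), array([0.6614, 0.1779, 0.05  ])]
yaw deg -5.098547999843554
knob red [ 0.5719 -0.0062  0.1076] 0.0052404694742798795
knob black [0.5866 0.1489 0.1099] 0.005197863159347717
O [0.5772 0.0434 0.1   ] O side [0.5782 0.0441 0.1   ] O block [0.576  0.0434 0.05  ]
red [ 0.5371 -0.0283  0.1782] rack x -0.0335619010770218 slot pt [ 0.5706 -0.0313  0.1   ]
white [0.5389 0.0468 0.1658] rack x -0.03852290084317533 slot pt [0.5772 0.0434 0.1   ]
black [0.5474 0.1214 0.1783] rack x -0.0366444703395155 slot pt [0.5839 0.1181 0.1   ]
```

```bash
python3 -m jog '{"linear":[[0,0,20],[23,-41,0],[23,-41,0],[23,-41,0],[23,-41,0],[23,-41,0],[23,-41,0],[23,-41,0],[23,-41,0],[23,-41,0],[23,-41,0],[23,-41,0]],"turn":[-1,-1,-1,-1,-1,-1,-1,-1,-1,-1,-1,-1]}' 0 20
python3 -m jog '{"linear":[[23,-41,0],[23,-41,0],[23,-41,0],[23,-41,-10],[0,0,0],[0,0,0]],"turn":[-1,-1,-0.8,0,0,0]}'
python3 - <<'E'
from m import *
import cv2
s=sense();print(s['t'],s['tcp_pos'],s['tool_rot'],s['force'],s['finger_gap'])
from scipy.spatial.transform import Rotation as Ro
y=Ro.from_quat(s['tool_rot']).as_matrix()[:,1];print(np.degrees(np.arctan2(y[1],y[0])))
w=snapshot('wrist');t=snapshot('side')[130:230,200:330]
cv2.imwrite('pics/w1.png',np.hstack([cv2.resize(w,(440,330)),cv2.resize(t,(360,330))])[...,::-1])
E
```

```text
t: 1.65
tcp_pos: [0.4793, 0.1303, 0.4246]
tool_rot: [0.652, 0.758, -0.0, -0.0]
force: [0.2, 0.8, -0.6]
finger_gap: -0.002
gripper_force: 0.0
t: 2.4
tcp_pos: [0.5704, -0.032, 0.4142]
tool_rot: [0.739, 0.674, -0.0, -0.001]
force: [0.3, -0.2, -0.2]
finger_gap: -0.002
gripper_force: 0.0
2.4 [ 0.57035211 -0.03200565  0.41418133] [ 7.38547912e-01  6.74200085e-01 -3.85911315e-04 -1.03861034e-03] [ 0.29049287 -0.19554582 -0.19941944] -0.002067014468227617
-5.215760956836529
```

View pics/w1.png

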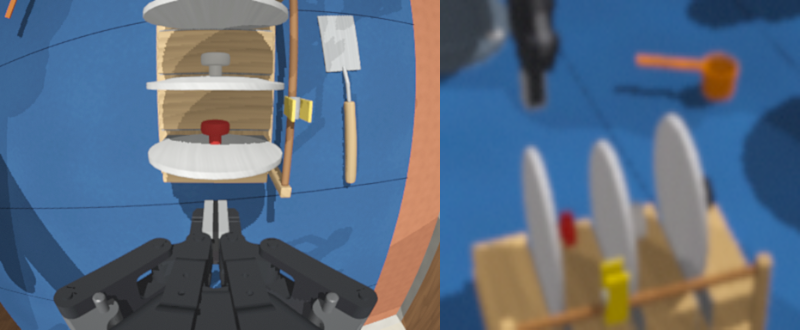

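The wrist view shows the shut fingertips at about (215,205) in the picture, with the red lid below and ahead of them at (215,160). To check the alignment, I project the expected lid top into the wrist view.

```bash
python3 - <<'E'
from m import *
c=get_calibration('wrist');M=np.array(c['world_to_cam']);print('cam',-M[:3,:3].T@M[:3,3])
def pr(p):
    q=M[:3,:3]@p+M[:3,3];r=np.hypot(q[0],q[1]);a=np.arctan2(r,q[2])*c['fx']/r
    return np.round(np.array([c['cx']+q[0]*a,c['cy']+q[1]*a])*440/512)
yw=np.radians(-5.1);X=np.array([np.cos(yw),np.sin(yw),0]);Q=np.array([.5706,-.0313,.11])
for n,p in(('top',Q+[0,0,.075]),('end-',Q-.075*X),('end+',Q+.075*X),('slot',Q-[0,0,.06]),('tip',np.array([.5704,-.032,.241]))):print(n,pr(p))
print('top if 5mm +y',pr(Q+[0,.005,.075]))
E
```

```text
cam [0.57887921 0.05282019 0.38490323]
top [215. 178.]
end- [150. 153.]
end+ [280. 152.]
slot [215. 139.]
tip [214. 213.]
top if 5mm +y [214. 173.]
```

The projection lands on the observed rim: expected (215,178), seen about 178. I'll go down, then press slowly.

```bash
python3 -m jog '{"linear":[[0,0,-15],[0,0,-15],[0,0,-10],[0,0,-4],[0,0,-2],[0,0,-2],[0,0,-2],[0,0,-2]],"turn":[0,0,0,0,0,0,0,0]}'
python3 -m jog '{"linear":[[0,0,-2],[0,0,-2],[0,0,-2],[0,0,-2]],"turn":[0,0,0,0]}'
```

```text
t: 3.5
tcp_pos: [0.5709, -0.0323, 0.3628]
tool_rot: [0.738, 0.674, 0.0, 0.0]
force: [-0.2, -0.3, 0.3]
finger_gap: 0.003
gripper_force: 0.0
t: 4.0
tcp_pos: [0.5709, -0.0323, 0.3548]
tool_rot: [0.738, 0.674, 0.0, 0.0]
force: [-1.5, -0.4, 4.4]
finger_gap: 0.003
gripper_force: 2.0
```

```bash
python3 -m jog '{"linear":[[0,0,-2],[0,0,-2],[0,0,-2],[0,0,-2],[0,0,-2],[0,0,-2],[0,0,-2],[0,0,-1]],"turn":[0,0,0,0,0,0,0,0]}'
python3 -m jog '{"linear":[[0,0,-1],[0,0,-0.5]],"turn":[0,0]}'
```

```text
t: 5.0
tcp_pos: [0.5709, -0.0323, 0.3395]
tool_rot: [0.738, 0.674, -0.0, 0.0]
force: [-0.2, 0.2, 4.1]
finger_gap: -0.001
gripper_force: 1.9
t: 5.25
tcp_pos: [0.5709, -0.0323, 0.3382]
tool_rot: [0.738, 0.674, 0.0, 0.0]
force: [-0.4, -0.4, 3.8]
finger_gap: 0.002
gripper_force: 1.9
```

```bash
python3 -m jog '{"linear":[[0,0,-0.5],[0,0,-0.5],[0,0,-0.5],[0,0,0]],"turn":[0,0,0,0]}'; python3 -m jog '{"linear":[[0,0,-0.5],[0,0,-0.5],[0,0,0]],"turn":[0,0,0]}'
```

```text
t: 5.75
tcp_pos: [0.5709, -0.0322, 0.3366]
tool_rot: [0.738, 0.674, 0.0, 0.0]
force: [-1.0, -0.2, 3.8]
finger_gap: 0.006
gripper_force: 1.7
t: 6.12
tcp_pos: [0.5709, -0.0322, 0.3358]
tool_rot: [0.738, 0.674, 0.0, 0.0]
force: [-0.6, -0.3, 4.4]
finger_gap: -0.002
gripper_force: 2.2
```

Still sliding at about 4 N. I'll continue in 0.5 mm steps until it stops hard.

```bash
python3 -m jog '{"linear":[[0,0,-0.5],[0,0,0]],"turn":[0,0]}'; python3 -m jog '{"linear":[[0,0,-0.5],[0,0,0]],"turn":[0,0]}'
```

```text
t: 6.38
tcp_pos: [0.5709, -0.0323, 0.3357]
tool_rot: [0.738, 0.674, 0.0, 0.0]
force: [-1.3, 0.1, 6.9]
finger_gap: 0.001
gripper_force: 3.4
t: 6.62
tcp_pos: [0.5709, -0.0322, 0.3356]
tool_rot: [0.738, 0.674, 0.0, 0.0]
force: [-2.7, 1.2, 9.4]
finger_gap: -0.003
gripper_force: 4.5
```

```bash
python3 -m jog '{"linear":[[0,0,-0.3],[0,0,0]],"turn":[0,0]}'
```

```text
t: 6.88
tcp_pos: [0.5709, -0.0322, 0.3356]
tool_rot: [0.738, 0.674, 0.0, 0.0]
force: [-2.3, 0.3, 10.9]
finger_gap: 0.001
gripper_force: 5.2
```

The lid stopped hard at TCP 0.3356, which puts the rim top at 162.6 mm, so it's home. Withdrawing now.

```bash
python3 -m jog '{"linear":[[0,0,2],[0,0,4],[0,0,15],[0,0,30],[0,0,30],[0,0,20],[0,0,0],[0,0,0]],"turn":[0,0,0,0,0,0,0,0]}'
python3 - <<'E'
from m import *
import cv2
t=snapshot('side')[155:255,200:330];cv2.imwrite('pics/s2.png',cv2.resize(t,(780,600),interpolation=cv2.INTER_CUBIC)[...,::-1])
E
```

```text
t: 7.88
tcp_pos: [0.5705, -0.0322, 0.4349]
tool_rot: [0.738, 0.674, -0.0, -0.001]
force: [0.1, -0.9, -0.8]
finger_gap: -0.0
gripper_force: 0.0
```

View pics/s2.png

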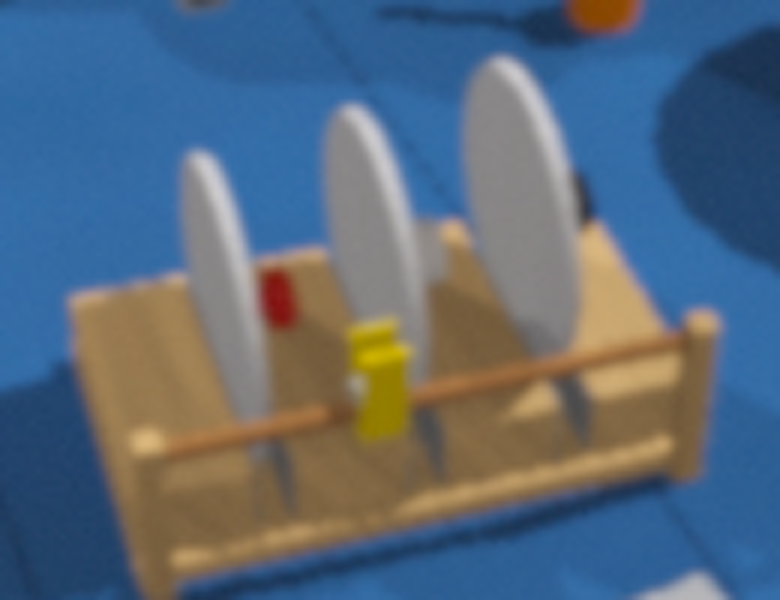

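The red lid's apex moved down in the crop from row 118 to row 150. The white and black lids have not moved, and the gripper is clear.

```bash
python3 -c "
from station import *
print(sign_off())"
```

```text
the job is handed in; nothing more can be done
None
```

I pressed the red-knobbed lid down until it stopped hard, with its rim top measured at about 162.6 mm (162 mm is home) and about 11 N at most in the readings. The black and white lids look unmoved in the after picture, the gripper is withdrawn clear, and the job is handed in, though sign-off gave no verdict.

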